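Put the glue skillet on to heat

ROBOT

A 6-joint arm with a two-finger parallel gripper is mounted at the origin on the work surface. World frame = base frame: x ahead of the robot, y to its left, z up, the work surface at z = 0. Lengths are in mm, angles in rad, forces in N, time in s.
With the tool pointing down it reaches from about 350 to 975 mm from the base axis. Payload 17.4 kg.
Tool frame: the origin (TCP) lies midway between the tips of the shut fingers; the grasp point (between the pads) lies 19 mm behind it (manip.pinch_z is the distance from the TCP to the grasp point, in mm); z points along the fingers, y is the line along which they close (so a half turn about z gives the same grasp; the last joint's range is limited). The gripper opens to 85 mm and grips with 20 to 120 N. Pads are 22 mm wide; open, the fingers measure 114 mm over their backs; the gripper's body (76 mm by 85 mm) begins 54 mm behind the grasp point. The pads swing forward as they close: fully open they stand 13 mm farther back than shut.
Start: joints at [-1.184, 0.116, 1.442, -0, 1.584, -0.038], TCP at [278.185, -615.017, 231.303] pointing down, gripper open.
Joint ranges: [-2.83, 2.83], [-0.83, 2.19], [0.07, 2.5], [-1.14, 4.28], [0.01, 3], [-2.97, 2.97]. Speed limits (rad/s): [1.89, 1.89, 2.22, 3.14, 3.14, 3.14].

INTERFACE

Orientations are given as [roll, pitch, yaw] about the fixed x, y, z axes, in that order (R = Rz(yaw) Ry(pitch) Rx(roll)).
In Python, from cell import manip, eyes, hand_in gives the robot as it stands.
- The arm moves only by the tool servo_tool, never from a script. Its arguments are lists of equal length, an entry for each row: "dr": the turn, a rotation vector about the tool's x, y, z normalised to -1 to 1, where 1 is 180 degrees, a list of three; "xyz": the shift along the tool's x, y, z normalised to -1 to 1, where 1 is 150 mm, a list of three; "claw": the closure, from 0 (fully open) to 1 (shut). A call has 1 to 10 rows; each row is the pose to reach, as a shift and turn from the pose commanded when the call began, along the tool's axes at that moment, turning the shorter way round; what a row does not reach only later rows make up. A row lasts 1/10 s, in which the tool goes at most 50 mm and 8.59 degrees, less where a joint would pass 70% of its speed; a pose out of reach is approached as far as the arm can. A call with a number of a shift or a turn outside -1 to 1 is refused whole. A call with a gripper value outside its range is refused whole. The fingers move at their own pace and stop on an object; "force" is the grip in N (left out, the last holds). Time passes only in rows, so rows that repeat a pose let the fingers close. It gives the time, the measured TCP pose, the force, the opening and the grip force at its end, in the units of the state.
- manip.state(): the state, without advancing time (a new reading comes with each control period).
- eyes.grab_frame(name): name is "side" or "top"; returns the picture (420x560x3 uint8, red, green, blue); there is no depth.
- eyes.get_calibration(name): a dict with "mtx" (3x3 intrinsics, pixels), "D" ([k1, k2, p1, p2, k3] as OpenCV has them; the pictures are not rectified), "R" (3x3) and "t" (3): a world point X has camera coordinates R X + t. Camera axes: x right, y down, z forward; pixel columns grow to the right and rows downward; lengths in mm; the calibration is good to about 2 mm. A picture is of the moment at which its call begins. get_calibration takes no time and is no camera call.
- hand_in(): hands the job in; it is judged then, once.
The state is a dict: "time": time; "joint_pos": joint angles; "qd": joint speeds; "joint_efforts": joint torques, N m; "position": TCP position; "ee_rot": TCP orientation; "wrist_force": force on the tool from outside, world axes, zero at the start; "wrist_torque": the same for the moment, N m; "gripper_width": finger opening in mm; "gripper_force": force on a finger pad.
Only numpy, scipy, OpenCV 4.12 (cv2) and the standard library are available. Lean on these libraries where they do the work, as an engineer would, in place of code of your own. Each camera call takes 0.05 s, during which the arm holds its last target. There are 200 camera calls.

TASK

Get the glue skillet heating on the white warming plate. First slide the low, wide skillet sideways, without lifting it, from its rest position until it sits centred on the ring in the middle; then turn the big thermostat dial until its pointer points at the raised tab on its scale, then turn the small timer dial to its own tab, and last push the power switch lever over to on, away from the robot. Leave the saucepan and everything else where they are.

Things in the scene. Friction and masses are not known exactly. Their poses are not given: they have to be found in the camera images.
- warmer: White glue-warming plate fixed on the table, 300 (x) x 500 (y) x 50 mm high, top flat. Origin: centre of its underside; x away from the robot, y left. Pan positions in a row on its black area, at x = 50, y = -140, 0, 140 mm: the middle one has a silver ring, the outer ones four corner marks. Along the near edge, x = -95 mm: thermostat dial (y = 150), timer dial (y = 20), power switch (y = -130).
- heat_ring (a point): Centre of the heating ring, the silver circle of 144 mm diameter in the middle of the pan area, on the top surface. The skillet's bottom centre belongs here.
- skillet: Low, wide, dark steel pan, 108 mm across at the bottom, 120 mm at the rim, 38 mm high, wall 3, floor 5 mm, 0.3 to 0.6 kg, slides under 8 N. Origin: centre of its underside. Its handle (14 mm thick, wooden end) leaves along its own +x at 30 mm height, rises to 48 mm, ends 164 mm from the centre and points roughly away from the robot. Starts on the left or right outer position.
- saucepan: Bystander: narrow, tall, bright steel saucepan, diameter 90 mm, 62 mm high, origin at the centre of its underside, handle along its own +x to 152 mm from the centre. It stands on the other outer position and must stay there (it may not be shifted by 15 mm).
- thermo (a joint): Big thermostat dial's angle (rad), 0 to 4.71, growing clockwise from above; its pointer's direction in the warmer's frame is 2.356 - value (counter-clockwise from x). Grey disc, radius 26, 10 mm high, with an upright black wing across it, 10 mm wide, top 28 mm above the plate, white line on the pointer side. Push or pinch the wing; friction 0.04 N m. Starts low: turn clockwise.
- thermo_axis (a point): On the thermostat dial's axis at the height of the wing's top, 28 mm above the top surface.
- thermo_tip (a point): Pointer tip of the thermostat dial, the long end of its wing, 42 mm from the axis, at the wing's top (the short end reaches 21 mm from the axis); turns with the dial.
- thermo_mark (a point): The inner end of the thermostat's set-point tab, 44.5 mm from the dial's axis: a dark steel tab 12 mm long (radially), 7 mm wide and 4 mm high on a thin silver bezel, fixed, at a different angle each time. The dial is set when the pointer tip stands right in front of it.
- timer (a joint): Angle of the small timer dial (rad), 0 to 4.71, same sense, zero direction, heights and friction as the thermostat dial. Disc radius 20 mm; wing 10 mm wide reaching from 34 mm on the pointer side to 16 mm on the other side. It starts high and must be turned back, counter-clockwise.
- timer_axis (a point): On the timer dial's axis at the height of the wing's top, 28 mm above the top surface.
- timer_tip (a point): The pointer tip of the timer dial, 34 mm from its axis, top of the wing; turns with the dial.
- timer_mark (a point): The inner end of the timer's set-point tab, 36.5 mm from its axis, same tab as the thermostat's.
- power (a joint): Power lever's angle (rad): 0 = off, leaning 0.5 rad towards the robot; 1.0 = on, leaning 0.5 rad away (the warmer's +x); stays where left (friction 0.06 N m). Rod 10 mm thick with a black ball of 26 mm diameter centred 45 mm from the pivot, which is 22 mm above the plate's top on a grey block 70 x 50 x 25 mm.
- power_tip (a point): Centre of the ball at the end of the power switch's lever, 62 mm above the top surface when fully off or on.
- cup: Bystander: blue cup, 84 mm wide, 110 mm high, on the table to the right; origin at its underside.
- gluegun: Bystander: blue glue gun lying on its side on the table at the left, about 230 mm long with nozzle and stick, 30 mm high; origin at its body's underside.
- plate: Bystander: white plate, 210 mm wide, 20 mm high, with ceramic shards, on the table at the left; origin at its underside.
- vase: Bystander: white plaster vase, 110 mm wide, 150 mm high, on the table at the right near the robot; origin at its underside.
- marker: Bystander: white and blue marker pen, 125 mm long, 13 mm thick, on the table at the left near the robot.
- tape: Bystander: amber roll of tape, 50 mm wide, 19 mm high, lying on the warmer's top near its right edge, beside the power switch, at about x = -70, y = -215 mm of the warmer.

How it is judged (in metres and radians):
On the way, in this order (a step that is already met when the one before it is completed fails the run):
1. the skillet stands centred on the heating ring (horizontal distance between skillet and heat_ring below 0.013 m and z of skillet in the frame of warmer between 0.044 and 0.056 m and angle between skillet's own z axis and vertical below 0.08 rad and linear speed of skillet below 0.02 m/s), for 0.2 s.
2. the thermostat dial's pointer stands at its tab (horizontal distance between thermo_tip and thermo_mark below 0.0068 m and velocity of joint thermo between -0.15 and 0.15 rad/s), for 0.2 s.
3. the timer dial's pointer stands at its tab (horizontal distance between timer_tip and timer_mark below 0.006 m and velocity of joint timer between -0.15 and 0.15 rad/s), for 0.2 s.
4. the power lever is over at on (value of joint power above 0.8 rad), for 0.2 s.
At the end, for the whole second after the job is handed in: The skillet rests upright on the plate within 13 mm of the ring's centre; both dial pointers stand at their tabs (thermostat tip within 6.8 mm of the tab's inner end, timer tip within 6 mm: about 8 degrees); the power lever is past 0.8 rad (on); the saucepan has moved less than 15 mm (all of step 1 and horizontal distance between thermo_tip and thermo_mark below 0.0068 m and horizontal distance between timer_tip and timer_mark below 0.006 m and value of joint power above 0.8 rad and distance of saucepan from where it was at the start of the episode below 0.015 m); the robot touches nothing.
It fails at once if the skillet is lifted off the plate (8 mm) or tipped by more than 0.2 rad (z of skillet in the frame of warmer above 0.058 m or angle between skillet's own z axis and vertical above 0.2 rad).
It fails at once if the saucepan is shifted by 15 mm or tipped (distance of saucepan from where it was at the start of the episode above 0.015 m or angle between saucepan's own z axis and vertical above 0.2 rad).
It fails at once if another bystander is shifted by 30 mm (distance of any of cup, gluegun, plate, vase, marker, tape from where it was at the start of the episode above 0.03 m).
It also fails if it takes over 58 s, if anything falls off the work surface, if the arm or the gripper's body presses on something with over 40 N, if the wrist force passes 120 N, or if a joint passes its speed limit or range.

## Working session

There is one attempt and no reset: what is moved stays moved. The work goes in short steps, Python scripts to look and compute and a tool call to move; the robot and the scene stay as the last step left them, time stands still between calls to the robot, and variables do not carry over. Pictures are saved under pics/ and viewed, at most 10 in all, crops included, and the job is handed in when it is done.

Besides the shell and the picture viewer there is one more tool, called after ">>>" by a JSON object that holds its "api" and its "payload", one argument or row to a line. servo_tool: Moves the arm, as the interface text tells. Scaled input: -1 to 1 covers 150 mm each way for a shift and 180 degrees each way for a turn. Its arguments: {"type":"object","properties":{"dr":{"type":"array"},"xyz":{"type":"array"},"claw":{"type":"array"},"force":{"type":"number"}},"required":["dr","xyz","claw"]}

```bash
mkdir -p pics; python3 - <<'E'
from cell import manip, eyes
import cv2, numpy as np
for n in("top","side"):
    f=eyes.grab_frame(n); cv2.imwrite(f"pics/{n}0.png",f[:,:,::-1])
    c=eyes.get_calibration(n); print(n,np.round(c["mtx"],1).tolist(),c["D"],np.round(-np.array(c["R"]).T@np.array(c["t"])),np.round(c["R"],2).tolist())
print(manip.state())
E
ls
```

```text
top [[390.1, 0.0, 275.7], [0.0, 390.1, 210.7], [0.0, 0.0, 1.0]] [-0.02716927  0.          0.          0.          0.        ] [ 338.  -17. 1307.] [[-0.03, -1.0, -0.02], [-0.99, 0.03, -0.13], [0.13, 0.01, -0.99]]
side [[426.9, 0.0, 278.7], [0.0, 426.9, 214.8], [0.0, 0.0, 1.0]] [-0.07591274  0.          0.          0.          0.        ] [153. 578. 919.] [[-0.87, -0.49, 0.01], [-0.38, 0.67, -0.63], [0.3, -0.56, -0.77]]
{'time': 0.1, 'joint_pos': array([-1.18378291e+00,  1.16448435e-01,  1.44221825e+00, -3.60152443e-06,
        1.58399325e+00, -3.77748428e-02]), 'qd': array([-0.00138174, -0.00041927, -0.00084048,  0.00144079,  0.00024737,
       -0.00040928]), 'joint_efforts': array([ 1.99660077e-03, -7.33671784e+01, -6.33786821e+01,  6.32043520e-05,
        5.27132215e-03, -7.05644243e-05]), 'position': array([ 278.12655078, -614.84488689,  230.61668582]), 'ee_rot': array([-3.14052600e+00, -3.67079875e-05,  4.24788193e-01]), 'wrist_force': array([-0.60028918, -0.56573023, -0.24501554]), 'wrist_torque': array([ 0.02211101,  0.02413134, -0.02635636]), 'gripper_force': 0.0, 'gripper_width': 85.45340216899294}
pics
```

View pics/top0.png

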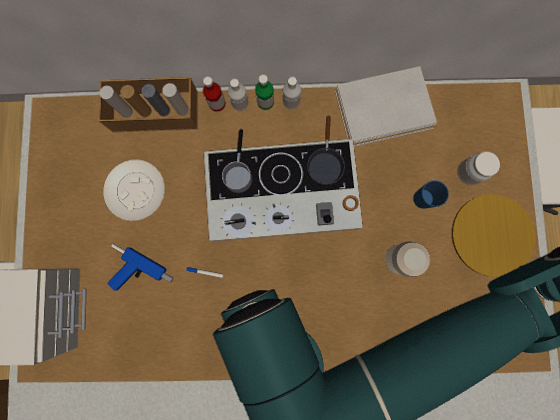

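View pics/side0.png

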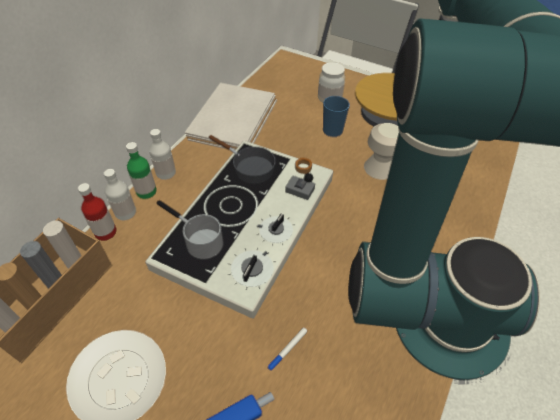

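The top view shows the warmer at about (206–362, 142–240), the skillet on the right at (325,167), the saucepan on the left at (237,178), the ring at (280,174) and the dials at (237,221) and (279,217). The switch is at (325,213). The side view shows the same layout. Next I'll zoom in on the warmer.

```bash
cat > h.py <<'E'
from cell import manip, eyes, hand_in
import cv2, numpy as np
def ray(n,uv,z):
    "pixels -> world points on plane z"
    c=eyes.get_calibration(n); R=np.array(c["R"]);t=np.array(c["t"]).ravel()
    p=cv2.undistortPoints(np.array(uv,float).reshape(-1,1,2),np.array(c["mtx"]),np.array(c["D"])).reshape(-1,2)
    d=np.c_[p,np.ones(len(p))]@R; o=-R.T@t
    return o+d*((z-o[2])/d[:,2])[:,None]
def proj(n,X):
    c=eyes.get_calibration(n)
    return cv2.projectPoints(np.array(X,float).reshape(-1,1,3),cv2.Rodrigues(np.array(c["R"]))[0],np.array(c["t"],float),np.array(c["mtx"]),np.array(c["D"]))[0].reshape(-1,2)
E
python3 - <<'E'
from h import *
t=cv2.imread("pics/top0.png"); s=cv2.imread("pics/side0.png")
cv2.imwrite("pics/c1.png",cv2.resize(t[135:245,200:366],None,fx=4.8,fy=4.8,interpolation=cv2.INTER_CUBIC))
cv2.imwrite("pics/c2.png",cv2.resize(s[150:300,215:335],None,fx=4,fy=4,interpolation=cv2.INTER_CUBIC))
# black area: dark low-sat region rect incl pans
g=cv2.cvtColor(t,cv2.COLOR_BGR2HSV); m=((g[...,1]<60)&(g[...,2]>150)).astype(np.uint8)
m[:140]=0;m[245:]=0;m[:,:200]=0;m[:,366:]=0
m=cv2.morphologyEx(m,cv2.MORPH_OPEN,np.ones((2,2)))
hull=cv2.convexHull(cv2.findNonZero(m)); r=cv2.minAreaRect(hull);b=cv2.boxPoints(r)
print(b.tolist()); print(ray("top",b,50).round(1).tolist()); w=ray("top",b,50)
print([np.linalg.norm(w[i]-w[i-1]).round(1) for i in range(4)], w.mean(0).round(1))
E
```

```text
[[203.30343627929688, 152.6414031982422], [355.4137878417969, 139.9655303955078], [362.7793273925781, 228.3517303466797], [210.66897583007812, 241.02760314941406]]
[[698.9, 237.8, 50.0], [726.5, -268.7, 50.0], [432.2, -277.0, 50.0], [404.7, 214.6, 50.0]]
[np.float64(295.2), np.float64(507.3), np.float64(294.5), np.float64(492.3)] [565.6 -23.3  50. ]
```

View pics/c1.png

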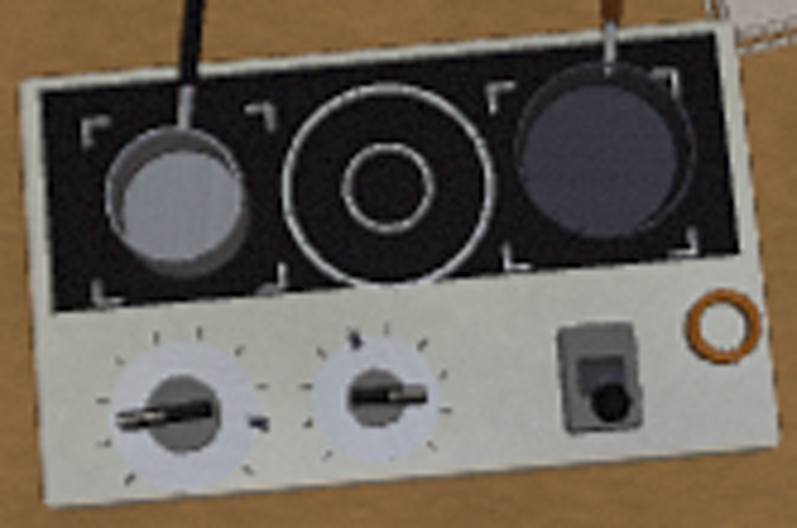

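View pics/c2.png

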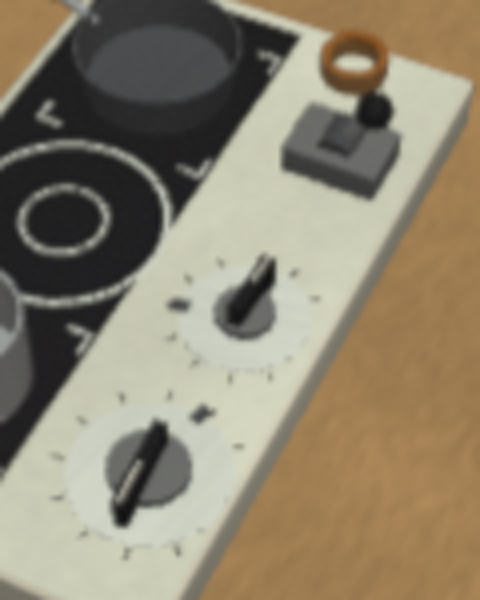

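The crops show both pointers and tabs. In c1, the thermo tip is at (120,420) pointing +y and its tab is at (259,424). The timer tip is at (425,395) pointing −y and its tab is at (355,340). The lever ball is at (610,403) and the skillet rim is centred near (606,150). Next I'll fit the warmer pose.

```bash
python3 - <<'E'
from h import *
T=lambda a:(np.array(a,float)+.5)/4.8-.5+[200,135]
S=lambda a:(np.array(a,float)+.5)/4-.5+[215,150]
# rigid fit from corners+ring in top
W=np.array([[150,250],[150,-250],[-150,-250],[-150,250],[50,0],[50,0]],float)
P=np.r_[ray("top",T([[20,80],[735,22],[778,445],[45,507],[388,187]]),50),ray("side",S([[65,220]]),50)][:,:2]
print("ring top/side",P[4:].round(1).tolist())
def fit(W,P):
    a,b=W.mean(0),P.mean(0);H=(W-a).T@(P-b);th=np.arctan2(H[0,1]-H[1,0],H[0,0]+H[1,1])
    R=np.array([[np.cos(th),-np.sin(th)],[np.sin(th),np.cos(th)]]);return th,R,b-R@a
th,R,o=fit(W,P); print("warmer",th,o,"res",(P-(W@R.T+o)).round(1).tolist())
np.savez("w.npz",th=th,R=R,o=o)
loc=lambda n,uv,z:((ray(n,uv,z)[:,:2]-o)@R)
for nm,c,tabs,tip in(("thermo",[-95,150],(("top",T([[259,424]])),("side",S([[203,413]]))),(("top",T([[120,420]])),("side",S([[121,520]])))),
                ("timer",[-95,20],(("top",T([[355,340]])),("side",S([[179,304]]))),(("top",T([[425,395]])),("side",S([[268,258]]))))):
    for k,L,z in(("tab",tabs,54),("tip",tip,78)):
        for n,uv in L:
            d=loc(n,uv,z)[0]-c; print(nm,k,n,"r",np.hypot(*d).round(1),"ang",np.degrees(np.arctan2(d[1],d[0])).round(1))
print("ball",loc("top",T([[610,403]]),112),loc("side",S([[375,110]]),112))
print("skillet rim top",ray("top",T([[606,150]]),88), "inner floor", ray("top",T([[599,160]]),55))
print("saucepan rim",ray("top",T([[175,190]]),112))
s=lambda *p:(np.array(p)@R.T+o).round(1)
print("handle base dir", ray("top",T([[609,70]]),82),ray("top",T([[611,5]]),95))
print("thermo/timer/power axes world",s([-95,150],[-95,20],[-95,-130],[50,0],[50,-140],[50,140]).tolist())
E
```

```text
ring top/side [[620.0, -16.8], [620.5, -17.5]]
warmer 0.05350604721906801 [569.46419499 -19.47777554] res [[-2.3, -1.9], [-3.2, 1.2], [2.6, 3.5], [1.1, -2.1], [0.7, 0.0], [1.1, -0.7]]
thermo tab top r 51.3 ang -101.4
thermo tab side r 51.6 ang -100.6
thermo tip top r 39.7 ang 93.6
thermo tip side r 50.6 ang 100.3
timer tab top r 42.8 ang 14.6
timer tab side r 44.3 ang 14.5
timer tip top r 32.7 ang -94.0
timer tip side r 31.0 ang -89.7
ball [[-115.80422086 -129.53886448]] [[-114.60741568 -131.27377918]]
skillet rim top [[ 632.32235114 -162.36763677   88.        ]] inner floor [[ 633.4572229  -161.24186815   55.        ]]
saucepan rim [[608.33606458 122.25925369 112.        ]]
handle base dir [[ 688.71939649 -167.46614326   82.        ]] [[ 729.66057927 -169.14679556   95.        ]]
thermo/timer/power axes world [[466.6, 125.2], [473.5, -4.6], [481.6, -154.4], [619.4, -16.8], [626.9, -156.6], [611.9, 123.0]]
```

```bash
cat > go.py <<'E'
from h import *; import sys
from scipy.spatial.transform import Rotation as Ro
# usage: go.py x,y,z,yawdeg ... -> normalised numbers from present pose
s=manip.state(); A=Ro.from_euler("xyz",s["ee_rot"]); p=s["position"]
print("t",s["time"],"pos",p.round(1),"yaw",np.degrees(s["ee_rot"][2]).round(1),"q",s["joint_pos"].round(2),"F",s["wrist_force"].round(1),"w",round(s["gripper_width"],1))
for a in sys.argv[1:]:
    x=np.array(a.split(","),float); B=Ro.from_euler("xyz",[np.pi,0,np.radians(x[3])])
    print(a,"xyz",(A.inv().apply(x[:3]-p)/150).round(3).tolist(),"dr",((A.inv()*B).as_rotvec()/np.pi).round(3).tolist())
E
python3 go.py 455,-388,231,60 632.5,-162,150,94.9
```

```text
t 0.1 pos [ 278.1 -614.8  230.6] yaw 24.3 q [-1.18  0.12  1.44 -0.    1.58 -0.04] F [-0.6 -0.6 -0.2] w 85.5
455,-388,231,60 xyz [1.698, -0.892, -0.002] dr [-0.0, -0.0, -0.198]
632.5,-162,150,94.9 xyz [3.397, -1.776, 0.539] dr [-0.0, -0.0, -0.392]
```

>>> {"api": "servo_tool", "payload": {
  "xyz": [
    [0.25,-0.13,0],
    [0.5,-0.26,0],
    [0.75,-0.39,0],
    [1,-0.52,0],
    [1,-0.52,0]
  ],
  "dr": [
    [0,0,0],
    [0,0,0],
    [0,0,0],
    [0,0,0],
    [0,0,0]
  ],
  "claw": [0.2,0.41,0.41,0.41,0.41]
}}

```text
time: 0.6
position: [385.1, -478.9, 231.3]
ee_rot: [-3.141, -0.001, 0.428]
wrist_force: [-1.8, 0.1, -0.1]
gripper_width: 50.7
gripper_force: 0.0
```

>>> {"api": "servo_tool", "payload": {
  "xyz": [
    [0.25,-0.13,0],
    [0.5,-0.26,0],
    [0.75,-0.39,0],
    [1,-0.52,0],
    [1,-0.52,0]
  ],
  "dr": [
    [0,0,0],
    [0,0,0],
    [0,0,0],
    [0,0,0],
    [0,0,0]
  ],
  "claw": [0.41,0.41,0.41,0.41,0.41]
}}

```text
time: 1.1
position: [489.3, -346.3, 231.1]
ee_rot: [-3.141, -0.001, 0.428]
wrist_force: [-0.3, -0.7, -0.0]
gripper_width: 50.6
gripper_force: 0.0
```

>>> {"api": "servo_tool", "payload": {
  "xyz": [
    [0.25,-0.13,0],
    [0.5,-0.26,0],
    [0.75,-0.39,0],
    [1,-0.52,0],
    [1,-0.52,0],
    [1,-0.52,0],
    [1,-0.52,0],
    [1,-0.52,0],
    [1,-0.52,0],
    [1,-0.52,0]
  ],
  "dr": [
    [0,0,-0.04],
    [0,0,-0.08],
    [0,0,-0.12],
    [0,0,-0.16],
    [0,0,-0.2],
    [0,0,-0.24],
    [0,0,-0.28],
    [0,0,-0.32],
    [0,0,-0.36],
    [0,0,-0.392]
  ],
  "claw": [0.41,0.41,0.41,0.41,0.41,0.41,0.41,0.41,0.41,0.41]
}}

```text
time: 2.1
position: [591.4, -217.3, 230.9]
ee_rot: [-3.141, -0.0, 1.661]
wrist_force: [0.0, -0.0, -0.5]
gripper_width: 50.3
gripper_force: 0.0
```

```bash
python3 go.py 632.5,-162,120,94.9 632.5,-162,63,94.9
```

```text
t 2.1 pos [ 591.4 -217.3  230.9] yaw 95.2 q [-0.39  0.02  1.54 -0.    1.58 -0.48] F [ 0.  -0.  -0.5] w 50.3
632.5,-162,120,94.9 xyz [0.342, 0.306, 0.739] dr [-0.0, -0.0, 0.001]
632.5,-162,63,94.9 xyz [0.342, 0.307, 1.119] dr [-0.0, -0.0, 0.001]
```

>>> {"api": "servo_tool", "payload": {
  "xyz": [
    [0.17,0.15,0.2],
    [0.342,0.306,0.4],
    [0.342,0.306,0.6],
    [0.342,0.306,0.74],
    [0.342,0.306,0.74],
    [0.342,0.306,0.74]
  ],
  "dr": [
    [0,0,0],
    [0,0,0],
    [0,0,0],
    [0,0,0],
    [0,0,0],
    [0,0,0]
  ],
  "claw": [0.41,0.41,0.41,0.41,0.41,0.41]
}}

```text
time: 2.7
position: [633.1, -162.1, 120.8]
ee_rot: [-3.141, 0.0, 1.656]
wrist_force: [-0.4, -0.0, 0.8]
gripper_width: 50.4
gripper_force: 0.0
```

```bash
python3 go.py 632.5,-162,63,94.9; python3 - <<'E'
from h import *
for n,(a,b,c,d) in(("top",(110,220,240,380)),("side",(90,250,160,330))):
    f=eyes.grab_frame(n)[:,:,::-1]; cv2.imwrite(f"pics/{n}1.png",cv2.resize(f[a:b,c:d],None,fx=2.8,fy=2.8,interpolation=cv2.INTER_CUBIC))
a=cv2.imread("pics/top1.png");b=cv2.imread("pics/side1.png")
h=max(a.shape[0],b.shape[0]);p=lambda i:np.pad(i,((0,h-i.shape[0]),(0,0),(0,0)))
r=np.hstack([p(a),p(b)]);print(r.shape);cv2.imwrite("pics/m1.png",r[:600,:870][:, :800] if r.shape[1]>800 else r)
E
```

```text
t 2.7 pos [ 633.1 -162.1  120.8] yaw 94.9 q [-0.29  0.12  1.62 -0.    1.4  -0.37] F [-0.4 -0.   0.8] w 50.4
632.5,-162,63,94.9 xyz [0.001, -0.004, 0.385] dr [-0.0, 0.0, -0.0]
(448, 868, 3)
```

View pics/m1.png

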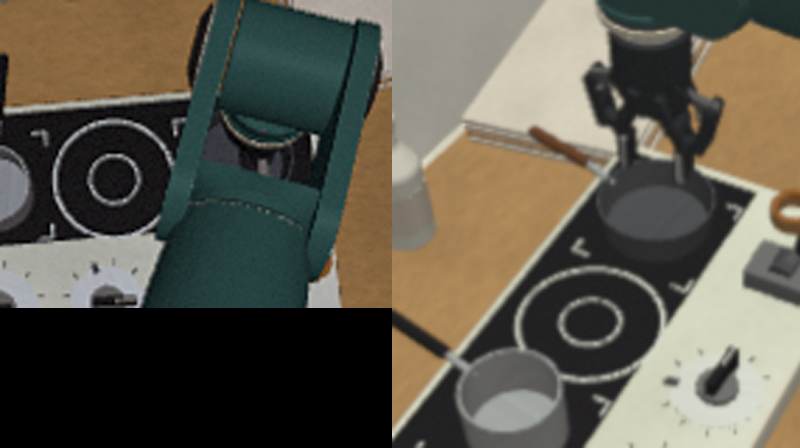

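Side view: the fingers hang over the skillet, at about (628,165) and (683,165), with the tips inside the rim. The skillet centre is near (657,205). Next I lower into the pan.

>>> {"api": "servo_tool", "payload": {
  "xyz": [
    [0,0,0.12],
    [0,0,0.24],
    [0,0,0.3],
    [0,0,0.36],
    [0,0,0.36],
    [0,0,0.36]
  ],
  "dr": [
    [0,0,0],
    [0,0,0],
    [0,0,0],
    [0,0,0],
    [0,0,0],
    [0,0,0]
  ],
  "claw": [0.41,0.41,0.41,0.41,0.41,0.41]
}}

```text
time: 3.4
position: [633.2, -161.3, 66.4]
ee_rot: [-3.142, -0.0, 1.656]
wrist_force: [-0.0, 0.6, -0.2]
gripper_width: 50.2
gripper_force: 0.0
```

```bash
python3 go.py 620,-17,66,94.9
```

```text
t 3.4 pos [ 633.2 -161.3   66.4] yaw 94.9 q [-0.29  0.16  1.67  0.    1.32 -0.37] F [-0.   0.6 -0.2] w 50.2
620,-17,66,94.9 xyz [0.966, -0.005, 0.003] dr [-0.0, -0.0, 0.0]
```

>>> {"api": "servo_tool", "payload": {
  "xyz": [
    [0.06,0,0],
    [0.12,0,0],
    [0.16,0,0],
    [0.2,0,0],
    [0.24,0,0],
    [0.28,0,0],
    [0.32,0,0],
    [0.36,0,0],
    [0.4,0,0],
    [0.44,0,0]
  ],
  "dr": [
    [0,0,0],
    [0,0,0],
    [0,0,0],
    [0,0,0],
    [0,0,0],
    [0,0,0],
    [0,0,0],
    [0,0,0],
    [0,0,0],
    [0,0,0]
  ],
  "claw": [0.41,0.41,0.41,0.41,0.41,0.41,0.41,0.41,0.41,0.41]
}}

```text
time: 4.4
position: [627.5, -95.2, 66.4]
ee_rot: [3.141, 0.0, 1.656]
wrist_force: [0.3, -3.7, 2.0]
gripper_width: 50.1
gripper_force: 2.1
```

>>> {"api": "servo_tool", "payload": {
  "xyz": [
    [0.05,0,0],
    [0.1,0,0],
    [0.15,0,0],
    [0.2,0,0],
    [0.25,0,0],
    [0.3,0,0],
    [0.35,0,0],
    [0.4,0,0],
    [0.44,0,0],
    [0.46,0,0]
  ],
  "dr": [
    [0,0,0],
    [0,0,0],
    [0,0,0],
    [0,0,0],
    [0,0,0],
    [0,0,0],
    [0,0,0],
    [0,0,0],
    [0,0,0],
    [0,0,0]
  ],
  "claw": [0.41,0.41,0.41,0.41,0.41,0.41,0.41,0.41,0.41,0.41]
}}

```text
time: 5.4
position: [621.5, -26.1, 66.3]
ee_rot: [-3.142, 0.0, 1.657]
wrist_force: [-0.2, -5.1, 2.7]
gripper_width: 50.3
gripper_force: 2.5
```

```bash
python3 go.py 618,8,66,94.9;  python3 - <<'E'
from h import *
a=eyes.grab_frame("side")[:,:,::-1]; b=eyes.grab_frame("top")[:,:,::-1]
cv2.imwrite("pics/s2f.png",a);cv2.imwrite("pics/t2f.png",b)
k=lambda i:cv2.resize(i,None,fx=3.2,fy=3.2,interpolation=cv2.INTER_CUBIC)
cv2.imwrite("pics/m2.png",np.hstack([k(a[130:270,170:300]),k(b[130:270,230:340])]))
E
```

```text
t 5.4 pos [621.5 -26.1  66.3] yaw 94.9 q [-0.08  0.09  1.74 -0.    1.31 -0.17] F [-0.2 -5.1  2.7] w 50.3
618,8,66,94.9 xyz [0.229, -0.004, 0.002] dr [-0.0, 0.0, 0.0]
```

View pics/m2.png

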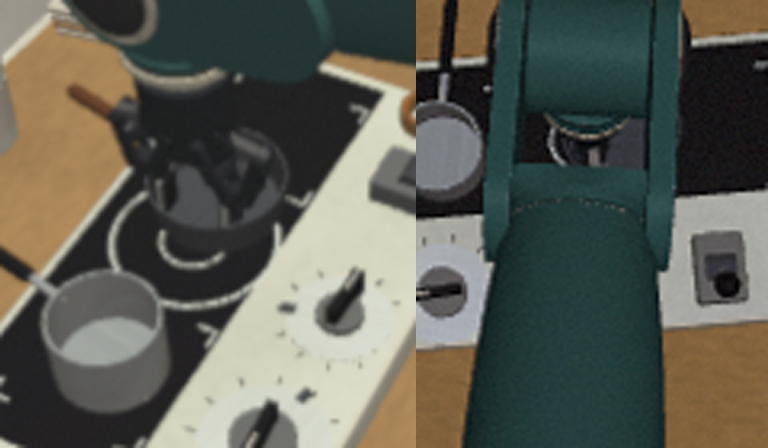

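Side view: the skillet rim spans x of about 146–289, centred near (217,178), and it moves along with the fingers. I'll compute its position.

```bash
python3 - <<'E'
from h import *
S=lambda a:(np.array(a,float)+.5)/3.2-.5+[170,130]
print(ray("side",S([[217,178],[146,182],[289,178],[217,226]]),88).round(1))
for X in([624,-50],[624,-55],[624,-45]):
    a=np.radians(np.arange(0,360,1)); P=proj("side",np.c_[X[0]+60*np.cos(a),X[1]+60*np.sin(a),0*a+88]); P=(P-[170,130]+.5)*3.2-.5
    print(X,"xmin",P[:,0].min().round(),"xmax",P[:,0].max().round(),"ymin",P[:,1].min().round(),"ymax",P[:,1].max().round())
E
```

```text
[[622.2 -57.3  88. ]
 [671.1 -24.2  88. ]
 [570.  -87.   88. ]
 [593.4 -12.3  88. ]]
[624, -50] xmin 138.0 xmax 283.0 ymin 132.0 ymax 237.0
[624, -55] xmin 142.0 xmax 286.0 ymin 128.0 ymax 233.0
[624, -45] xmin 135.0 xmax 279.0 ymin 135.0 ymax 241.0
```

>>> {"api": "servo_tool", "payload": {
  "xyz": [
    [0.04,0,0],
    [0.08,0,0],
    [0.12,0,0],
    [0.16,0,0],
    [0.2,0,0],
    [0.23,0,0],
    [0.25,0,0],
    [0.26,0,0],
    [0.266,0,0],
    [0.266,0,0]
  ],
  "dr": [
    [0,0,0],
    [0,0,0],
    [0,0,0],
    [0,0,0],
    [0,0,0],
    [0,0,0],
    [0,0,0],
    [0,0,0],
    [0,0,0],
    [0,0,0]
  ],
  "claw": [0.41,0.41,0.41,0.41,0.41,0.41,0.41,0.41,0.41,0.41]
}}

```text
time: 6.5
position: [618.1, 13.1, 66.3]
ee_rot: [-3.142, -0.0, 1.656]
wrist_force: [-0.7, -3.0, 0.8]
gripper_width: 50.7
gripper_force: 1.5
```

>>> {"api": "servo_tool", "payload": {
  "xyz": [
    [-0.04,0,0],
    [-0.08,0,0],
    [-0.08,0,-0.25],
    [-0.08,0,-0.5],
    [-0.2,0,-0.75],
    [-0.4,0,-0.8],
    [-0.7,0,-0.8],
    [-1,0,-0.8],
    [-1,0,-0.8],
    [-1,0,-0.8]
  ],
  "dr": [
    [0,0,0],
    [0,0,0],
    [0,0,0],
    [0,0,0],
    [0,0,0],
    [0,0,0],
    [0,0,0],
    [0,0,0],
    [0,0,0],
    [0,0,0]
  ],
  "claw": [0.41,0.41,0.41,0.41,0.41,0.41,0.41,0.41,0.41,0.41]
}}

```text
time: 7.5
position: [630.7, -137.7, 185.9]
ee_rot: [-3.141, -0.001, 1.654]
wrist_force: [-0.0, 1.2, 0.5]
gripper_width: 50.8
gripper_force: 0.0
```

```bash
python3 go.py 470,-120,160,94.9;  python3 - <<'E'
from h import *
a=eyes.grab_frame("side")[:,:,::-1]; b=eyes.grab_frame("top")[:,:,::-1]
cv2.imwrite("pics/s3f.png",a);cv2.imwrite("pics/t3f.png",b)
k=lambda i:cv2.resize(i,None,fx=3.2,fy=3.2,interpolation=cv2.INTER_CUBIC)
cv2.imwrite("pics/m3.png",np.hstack([k(a[130:270,170:300]),k(b[130:270,230:340])]))
E
```

```text
t 7.5 pos [ 630.7 -137.7  185.9] yaw 94.8 q [-0.25  0.07  1.57  0.    1.51 -0.34] F [-0.   1.2  0.5] w 50.8
470,-120,160,94.9 xyz [0.207, -1.058, 0.173] dr [-0.0, -0.0, -0.001]
```

View pics/m3.png

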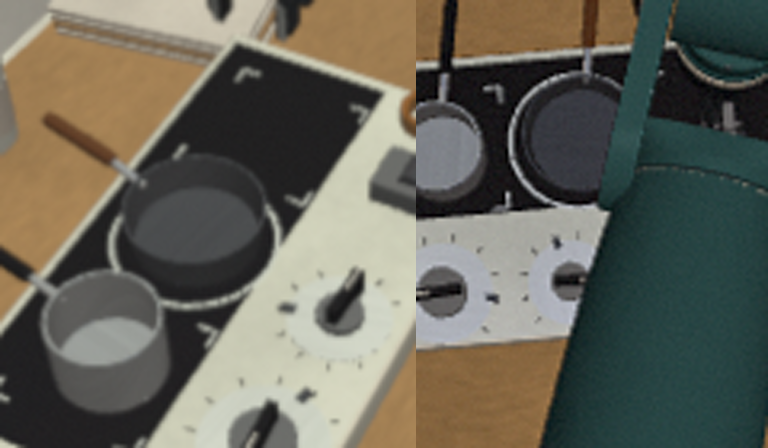

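Side view: the skillet rim spans x 120–268 and y 154–262, sitting over the ring. I'll compare that with the projection for a centred pan and plan the dial approach.

```bash
python3 - <<'E'
from h import *
for X in([620,-17],[620,-22],[620,-27],[625,-22]):
    a=np.radians(np.arange(0,360,1)); P=proj("side",np.c_[X[0]+60*np.cos(a),X[1]+60*np.sin(a),0*a+88]); P=(P-[170,130]+.5)*3.2-.5
    print(X,"x",P[:,0].min().round(),P[:,0].max().round(),"y",P[:,1].min().round(),P[:,1].max().round())
# dark-vs-ring: pan floor gray blob
for n,z in(("side",55),("top",55)):
    f=cv2.imread("pics/"+n[0]+"3f.png").astype(int); print(n, f[int(proj(n,[620,-17,55])[0][1]),int(proj(n,[620,-17,55])[0][0])])
    c=proj(n,[620,-17,55])[0].astype(int); ref=f[c[1],c[0]]
    m=(np.abs(f-ref).max(2)<12).astype(np.uint8); k,l,st,ce=cv2.connectedComponentsWithStats(m,connectivity=4)
    i=l[c[1],c[0]]; print(st[i],ce[i],ray(n,ce[[i]],55).round(1))
E
```

```text
[620, -17] x 119.0 266.0 y 157.0 267.0
[620, -22] x 123.0 269.0 y 154.0 262.0
[620, -27] x 126.0 272.0 y 150.0 258.0
[625, -22] x 118.0 264.0 y 152.0 260.0
side [76 75 73]
[211 189  40  23 688] [230.65116279 200.14825581] [[627.1 -27.1  55. ]]
top [61 54 52]
[266 158  27  32 652] [279.15337423 172.84662577] [[621.4 -12.6  55. ]]
```

Skillet is within about 5 mm of the ring centre. Next comes the thermostat: pinch the wing at yaw 270° and turn clockwise to about 82°.

>>> {"api": "servo_tool", "payload": {
  "xyz": [
    [0.1,-0.05,0],
    [0.25,-0.13,0],
    [0.5,-0.25,0],
    [0.75,-0.38,0],
    [0.92,-0.47,0],
    [0.92,-0.47,0],
    [0.92,-0.47,0],
    [0.92,-0.47,0],
    [0.92,-0.47,0],
    [0.92,-0.47,0]
  ],
  "dr": [
    [0,0,-0.045],
    [0,0,-0.09],
    [0,0,-0.135],
    [0,0,-0.18],
    [0,0,-0.225],
    [0,0,-0.27],
    [0,0,-0.315],
    [0,0,-0.36],
    [0,0,-0.405],
    [0,0,-0.45]
  ],
  "claw": [0.53,0.53,0.53,0.53,0.53,0.53,0.53,0.53,0.53,0.53]
}}

```text
time: 8.6
position: [548.7, -3.9, 186.4]
ee_rot: [3.141, 0.0, 3.078]
wrist_force: [0.7, -0.0, 0.4]
gripper_width: 40.3
gripper_force: 0.0
```

```bash
python3 go.py 466.6,125.2,130,270
```

```text
t 8.6 pos [548.7  -3.9 186.4] yaw 176.3 q [-0.05 -0.15  1.77  0.    1.51 -1.56] F [ 0.7 -0.   0.4] w 40.3
466.6,125.2,130,270 xyz [0.601, 0.824, 0.376] dr [0.0, 0.0, -0.52]
```

>>> {"api": "servo_tool", "payload": {
  "xyz": [
    [0.15,0.2,0.05],
    [0.3,0.41,0.1],
    [0.45,0.62,0.2],
    [0.6,0.82,0.3],
    [0.6,0.824,0.37],
    [0.6,0.824,0.37],
    [0.6,0.824,0.37],
    [0.6,0.824,0.37],
    [0.6,0.824,0.37],
    [0.6,0.824,0.37]
  ],
  "dr": [
    [0,0,-0.045],
    [0,0,-0.09],
    [0,0,-0.135],
    [0,0,-0.18],
    [0,0,-0.225],
    [0,0,-0.27],
    [0,0,-0.315],
    [0,0,-0.36],
    [0,0,-0.405],
    [0,0,-0.45]
  ],
  "claw": [0.53,0.53,0.53,0.53,0.53,0.53,0.53,0.53,0.53,0.53]
}}

```text
time: 9.6
position: [467.6, 125.6, 130.9]
ee_rot: [-3.141, 0.0, -1.792]
wrist_force: [0.7, 0.4, 0.7]
gripper_width: 40.5
gripper_force: 0.0
```

```bash
python3 go.py 466.6,125.2,130,270 466.6,125.2,64,270; python3 - <<'E'
from h import *
for n in("side","top"): cv2.imwrite(f"pics/{n[0]}4f.png",eyes.grab_frame(n)[:,:,::-1])
f=cv2.imread("pics/t4f.png").astype(int)
c=proj("top",[620,-17,55])[0].astype(int); ref=f[c[1],c[0]]
m=(np.abs(f-ref).max(2)<12).astype(np.uint8); k,l,st,ce=cv2.connectedComponentsWithStats(m,connectivity=4)
i=l[c[1],c[0]]; print(st[i],ce[i],ray("top",ce[[i]],55).round(1))
E
```

```text
t 9.6 pos [467.6 125.6 130.9] yaw -102.7 q [ 0.21 -0.27  1.97  0.    1.44 -2.71] F [0.7 0.4 0.7] w 40.5
466.6,125.2,130,270 xyz [0.004, 0.006, 0.006] dr [-0.0, 0.0, -0.07]
466.6,125.2,64,270 xyz [0.004, 0.006, 0.446] dr [-0.0, 0.0, -0.07]
[266 158  31  31 765] [281.30457516 173.30065359] [[619.7 -19.6  55. ]]
```

>>> {"api": "servo_tool", "payload": {
  "xyz": [
    [0.004,0.006,0.1],
    [0.004,0.006,0.2],
    [0.004,0.006,0.3],
    [0.004,0.006,0.38],
    [0.004,0.006,0.446],
    [0.004,0.006,0.446],
    [0.004,0.006,0.446],
    [0.004,0.006,0.446],
    [0.004,0.006,0.446],
    [0.004,0.006,0.446]
  ],
  "dr": [
    [0,0,-0.025],
    [0,0,-0.048],
    [0,0,-0.048],
    [0,0,-0.048],
    [0,0,-0.048],
    [0,0,-0.048],
    [0,0,-0.048],
    [0,0,-0.048],
    [0,0,-0.048],
    [0,0,-0.048]
  ],
  "claw": [0.53,0.53,0.53,0.53,0.53,0.6,0.7,0.8,0.95,0.95],
  "force": 30
}}

```text
time: 10.7
position: [467.5, 124.4, 64.7]
ee_rot: [-3.14, 0.001, -1.649]
wrist_force: [0.1, 0.1, 6.2]
gripper_width: 9.2
gripper_force: 32.8
```

>>> {"api": "servo_tool", "payload": {
  "xyz": [
    [0,0,0],
    [0,0,0],
    [0,0,0]
  ],
  "dr": [
    [0,0,0],
    [0,0,0],
    [0,0,0]
  ],
  "claw": [1,1,1]
}}

```text
time: 11.0
position: [467.5, 124.4, 64.7]
ee_rot: [-3.14, 0.0, -1.649]
wrist_force: [-0.0, 0.9, 6.3]
gripper_width: 9.2
gripper_force: 32.9
```

```bash
python3 go.py 466.6,125.2,64,82; python3 - <<'E'
from h import *
f=eyes.grab_frame("side")[:,:,::-1]; cv2.imwrite("pics/m5.png",cv2.resize(f[180:320,200:340],None,fx=4,fy=4,interpolation=cv2.INTER_CUBIC))
E
```

```text
t 11.0 pos [467.5 124.4  64.7] yaw -94.5 q [ 0.21 -0.22  2.04  0.    1.32 -2.86] F [-0.   0.9  6.3] w 9.2
466.6,125.2,64,82 xyz [-0.005, 0.006, 0.005] dr [-0.0, -0.001, -0.98]
```

View pics/m5.png

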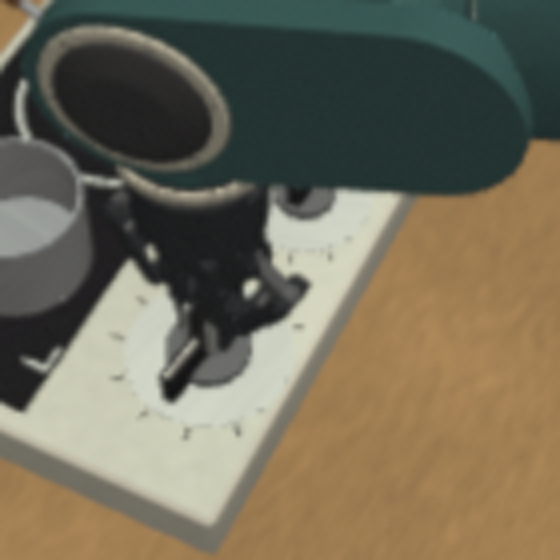

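Side view: the fingers hold the wing at about (200,345), with the pointer's white end free at (175,380). Now I turn it clockwise.

>>> {"api": "servo_tool", "payload": {
  "xyz": [
    [0,0,0],
    [0,0,0],
    [0,0,0],
    [0,0,0],
    [0,0,0],
    [0,0,0],
    [0,0,0],
    [0,0,0],
    [0,0,0],
    [0,0,0]
  ],
  "dr": [
    [0,0,0.04],
    [0,0,0.08],
    [0,0,0.12],
    [0,0,0.16],
    [0,0,0.2],
    [0,0,0.24],
    [0,0,0.28],
    [0,0,0.32],
    [0,0,0.36],
    [0,0,0.4]
  ],
  "claw": [1,1,1,1,1,1,1,1,1,1]
}}

```text
time: 12.05
position: [466.5, 125.2, 64.7]
ee_rot: [3.139, -0.001, -2.91]
wrist_force: [-9.9, 7.8, 10.9]
gripper_width: 9.4
gripper_force: 33.7
```

>>> {"api": "servo_tool", "payload": {
  "xyz": [
    [0,0,0],
    [0,0,0],
    [0,0,0],
    [0,0,0],
    [0,0,0],
    [0,0,0],
    [0,0,0],
    [0,0,0],
    [0,0,0],
    [0,0,0]
  ],
  "dr": [
    [0,0,0.04],
    [0,0,0.08],
    [0,0,0.12],
    [0,0,0.16],
    [0,0,0.2],
    [0,0,0.24],
    [0,0,0.28],
    [0,0,0.32],
    [0,0,0.36],
    [0,0,0.4]
  ],
  "claw": [1,1,1,1,1,1,1,1,1,1]
}}

```text
time: 13.05
position: [466.9, 126.3, 64.7]
ee_rot: [3.139, -0.004, 2.116]
wrist_force: [-4.8, 20.2, 5.8]
gripper_width: 9.1
gripper_force: 33.0
```

```bash
python3 go.py 466.6,125.2,64,82
```

```text
t 13.05 pos [466.9 126.3  64.7] yaw 121.3 q [ 0.21 -0.22  2.04  0.    1.32 -0.34] F [-4.8 20.2  5.8] w 9.1
466.6,125.2,64,82 xyz [-0.005, -0.006, 0.005] dr [0.0, -0.001, 0.218]
```

>>> {"api": "servo_tool", "payload": {
  "xyz": [
    [-0.005,-0.006,0],
    [-0.005,-0.006,0],
    [-0.005,-0.006,0],
    [-0.005,-0.006,0],
    [-0.005,-0.006,0],
    [-0.005,-0.006,0],
    [-0.005,-0.006,0],
    [-0.005,-0.006,0],
    [-0.005,-0.006,0],
    [-0.005,-0.006,0]
  ],
  "dr": [
    [0,0,0.04],
    [0,0,0.08],
    [0,0,0.12],
    [0,0,0.16],
    [0,0,0.19],
    [0,0,0.21],
    [0,0,0.218],
    [0,0,0.218],
    [0,0,0.218],
    [0,0,0.218]
  ],
  "claw": [1,1,1,1,1,1,1,1,1,1]
}}

```text
time: 14.05
position: [467.6, 126.4, 64.8]
ee_rot: [3.139, -0.008, 1.437]
wrist_force: [7.2, 30.8, -2.6]
gripper_width: 9.0
gripper_force: 31.9
```

>>> {"api": "servo_tool", "payload": {
  "xyz": [
    [0,0,0],
    [0,0,0],
    [0,0,0],
    [0,0,-0.1],
    [0,0,-0.3],
    [0,0,-0.5],
    [0,0,-0.55],
    [0,0,-0.55]
  ],
  "dr": [
    [0,0,0],
    [0,0,0],
    [0,0,0],
    [0,0,0],
    [0,0,0],
    [0,0,0],
    [0,0,0],
    [0,0,0]
  ],
  "claw": [0.8,0.53,0.53,0.53,0.53,0.53,0.53,0.53]
}}

```text
time: 14.85
position: [467.2, 123.2, 148.5]
ee_rot: [3.139, -0.001, 1.436]
wrist_force: [1.1, 0.2, -1.3]
gripper_width: 40.4
gripper_force: 0.0
```

```bash
python3 go.py; python3 - <<'E'
from h import *
f=eyes.grab_frame("side")[:,:,::-1]; cv2.imwrite("pics/s6f.png",f); cv2.imwrite("pics/m6.png",cv2.resize(f[190:290,220:320],None,fx=6,fy=6,interpolation=cv2.INTER_CUBIC))
w=np.load("w.npz"); R,o=w["R"],w["o"]
E
```

```text
t 14.85 pos [467.2 123.2 148.5] yaw 82.3 q [ 0.21 -0.28  1.95 -0.    1.47  0.34] F [ 1.1  0.2 -1.3] w 40.4
```

View pics/m6.png

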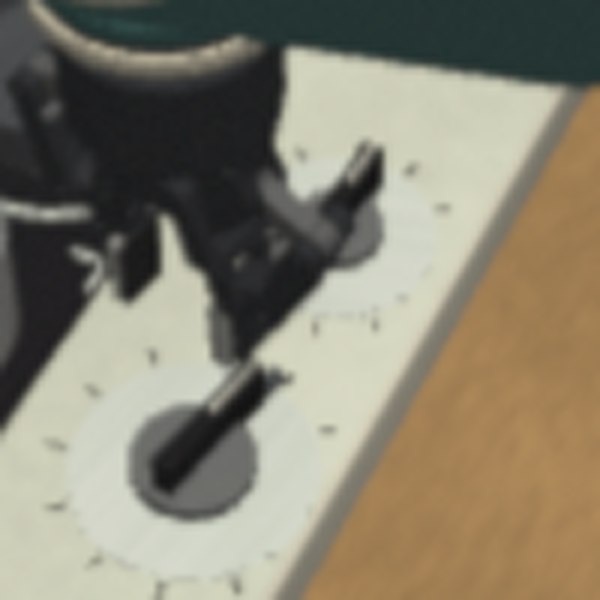

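Side view: the pointer tip's top is near (253,368), and the tab is just past it at (280,378). I'll check the angle and plan the timer approach.

```bash
python3 - <<'E'
from h import *
w=np.load("w.npz"); R,o=w["R"],w["o"]
S=lambda a:(np.array(a,float)+.5)/6-.5+[220,190]
c=np.array([-95,150])@R.T+o
for uv,z in(([253,368],78),([262,385],70),([160,462],78),([280,378],54)):
    d=ray("side",S([uv]),z)[0,:2]-c; print(uv,np.hypot(*d).round(1),np.degrees(np.arctan2(d[1],d[0])).round(1))
for a in(-90,-98,-104):
    print(a,[((proj("side",[c[0]+r*np.cos(np.radians(a)),c[1]+r*np.sin(np.radians(a)),z])[0]-[220,190]+.5)*6-.5).round() for r,z in((42,78),(-21,78),(44.5,54))])
E
python3 go.py 474.0,-4.6,150,90 474.0,-4.6,64,90
```

```text
[253, 368] 38.1 -97.4
[262, 385] 38.2 -104.0
[160, 462] 18.4 77.4
[280, 378] 53.6 -98.8
-90 [array([248., 355.]), array([165., 472.]), array([252., 385.])]
-98 [array([260., 362.]), array([158., 469.]), array([265., 392.])]
-104 [array([268., 368.]), array([154., 465.]), array([273., 398.])]
t 14.9 pos [466.7 123.1 146.9] yaw 82.3 q [ 0.21 -0.28  1.95 -0.    1.47  0.34] F [-0.9  0.3 -0.2] w 40.2
474.0,-4.6,150,90 xyz [-0.837, 0.162, -0.021] dr [0.0, -0.0, -0.043]
474.0,-4.6,64,90 xyz [-0.837, 0.162, 0.552] dr [0.0, -0.0, -0.043]
```

>>> {"api": "servo_tool", "payload": {
  "xyz": [
    [-0.3,0.05,0],
    [-0.6,0.12,0],
    [-0.837,0.162,0],
    [-0.837,0.162,0.15],
    [-0.837,0.162,0.3],
    [-0.837,0.162,0.45],
    [-0.837,0.162,0.545],
    [-0.837,0.162,0.545],
    [-0.837,0.162,0.545],
    [-0.837,0.162,0.545]
  ],
  "dr": [
    [0,0,-0.043],
    [0,0,-0.045],
    [0,0,-0.045],
    [0,0,-0.045],
    [0,0,-0.045],
    [0,0,-0.045],
    [0,0,-0.045],
    [0,0,-0.045],
    [0,0,-0.045],
    [0,0,-0.045]
  ],
  "claw": [0.53,0.53,0.53,0.53,0.53,0.53,0.53,0.53,0.53,0.53]
}}

```text
time: 15.9
position: [474.4, -4.4, 65.7]
ee_rot: [3.14, 0.0, 1.578]
wrist_force: [-1.1, -0.1, 0.3]
gripper_width: 40.3
gripper_force: 0.0
```

>>> {"api": "servo_tool", "payload": {
  "xyz": [
    [0,0,0],
    [0,0,0],
    [0,0,0],
    [0,0,0],
    [0,0,0],
    [0,0,0]
  ],
  "dr": [
    [0,0,0],
    [0,0,0],
    [0,0,0],
    [0,0,0],
    [0,0,0],
    [0,0,0]
  ],
  "claw": [0.65,0.75,0.85,1,1,1],
  "force": 30
}}

```text
time: 16.5
position: [474.8, -4.5, 65.2]
ee_rot: [3.139, -0.0, 1.578]
wrist_force: [7.4, 0.1, -0.6]
gripper_width: 8.9
gripper_force: 34.6
```

```bash
python3 go.py 474.3,-4.5,64,197.6
```

```text
t 16.5 pos [474.8  -4.5  65.2] yaw 90.4 q [-0.06 -0.24  2.05  0.    1.32 -0.07] F [ 7.4  0.1 -0.6] w 8.9
474.3,-4.5,64,197.6 xyz [-0.0, -0.003, 0.008] dr [0.001, 0.001, -0.596]
```

>>> {"api": "servo_tool", "payload": {
  "xyz": [
    [0,0,0],
    [0,0,0],
    [0,0,0],
    [0,0,0],
    [0,0,0],
    [0,0,0],
    [0,0,0],
    [0,0,0],
    [0,0,0],
    [0,0,0]
  ],
  "dr": [
    [0,0,-0.04],
    [0,0,-0.08],
    [0,0,-0.12],
    [0,0,-0.16],
    [0,0,-0.2],
    [0,0,-0.24],
    [0,0,-0.28],
    [0,0,-0.32],
    [0,0,-0.36],
    [0,0,-0.4]
  ],
  "claw": [1,1,1,1,1,1,1,1,1,1]
}}

```text
time: 17.5
position: [475.1, -4.4, 65.3]
ee_rot: [3.14, 0.003, 2.84]
wrist_force: [11.1, 1.9, -3.1]
gripper_width: 8.9
gripper_force: 34.3
```

```bash
python3 go.py 474.3,-4.5,64,197.6
```

```text
t 17.5 pos [475.1  -4.4  65.3] yaw 162.7 q [-0.06 -0.24  2.05  0.    1.32 -1.33] F [11.1  1.9 -3.1] w 8.9
474.3,-4.5,64,197.6 xyz [0.005, -0.003, 0.008] dr [0.0, 0.001, -0.194]
```

>>> {"api": "servo_tool", "payload": {
  "xyz": [
    [0,0,0],
    [0,0,0],
    [0,0,0],
    [0,0,0],
    [0,0,0],
    [0,0,0],
    [0,0,0],
    [0,0,0]
  ],
  "dr": [
    [0,0,-0.04],
    [0,0,-0.08],
    [0,0,-0.12],
    [0,0,-0.15],
    [0,0,-0.18],
    [0,0,-0.194],
    [0,0,-0.194],
    [0,0,-0.194]
  ],
  "claw": [1,1,1,1,1,1,1,1]
}}

```text
time: 18.3
position: [475.2, -4.2, 65.3]
ee_rot: [-3.141, 0.004, -2.839]
wrist_force: [11.7, 3.2, -4.3]
gripper_width: 9.0
gripper_force: 34.2
```

>>> {"api": "servo_tool", "payload": {
  "xyz": [
    [0,0,0],
    [0,0,0],
    [0,0,0],
    [0,0,-0.1],
    [0,0,-0.3],
    [0,0,-0.5],
    [0,0,-0.55],
    [0,0,-0.55]
  ],
  "dr": [
    [0,0,0],
    [0,0,0],
    [0,0,0],
    [0,0,0],
    [0,0,0],
    [0,0,0],
    [0,0,0],
    [0,0,0]
  ],
  "claw": [0.8,0.53,0.53,0.53,0.53,0.53,0.53,0.53]
}}

```text
time: 19.1
position: [474.5, -4.5, 149.2]
ee_rot: [-3.141, 0.003, -2.839]
wrist_force: [-0.9, 0.2, -0.5]
gripper_width: 40.1
gripper_force: 0.0
```

```bash
python3 go.py 440,-154,160,180; python3 - <<'E'
from h import *
w=np.load("w.npz");print(np.array([[-115.5,-130.4],[-150,-130.4],[-74,-130.4]])@w["R"].T+w["o"])
E
```

```text
t 19.1 pos [474.5  -4.5 149.2] yaw -162.7 q [-0.06 -0.3   1.97 -0.    1.48 -1.94] F [-0.9  0.2 -0.5] w 40.1
440,-154,160,180 xyz [0.516, -0.883, -0.072] dr [-0.0, 0.001, 0.096]
[[ 461.10334773 -155.8681593 ]
 [ 426.65272093 -157.71323725]
 [ 502.54395679 -153.6487177 ]]
```

>>> {"api": "servo_tool", "payload": {
  "xyz": [
    [0.15,-0.24,0],
    [0.3,-0.48,0],
    [0.45,-0.7,0],
    [0.63,-0.86,0],
    [0.63,-0.86,0]
  ],
  "dr": [
    [0,0,0.04],
    [0,0,0.08],
    [0,0,0.08],
    [0,0,0.08],
    [0,0,0.08]
  ],
  "claw": [0.8,1,1,1,1]
}}

```text
time: 19.6
position: [420.1, -158.3, 146.1]
ee_rot: [3.142, -0.002, -3.094]
wrist_force: [0.5, -0.5, 0.5]
gripper_width: 0.0
gripper_force: 0.0
```

```bash
python3 go.py 420,-157.5,98,183; python3 - <<'E'
from h import *
a=eyes.grab_frame("side")[:,:,::-1]; b=eyes.grab_frame("top")[:,:,::-1]
cv2.imwrite("pics/s7f.png",a);cv2.imwrite("pics/t7f.png",b)
k=lambda i:cv2.resize(i,None,fx=5,fy=5,interpolation=cv2.INTER_CUBIC)
cv2.imwrite("pics/m7.png",np.hstack([k(a[170:280,225:315]),k(b[155:265,215:285])]))
E
```

```text
t 19.6 pos [ 420.1 -158.3  146.1] yaw -177.3 q [-0.42 -0.36  2.01 -0.    1.49 -2.03] F [ 0.5 -0.5  0.5] w 0.0
420,-157.5,98,183 xyz [0.0, 0.005, 0.321] dr [0.0, -0.001, -0.002]
```

View pics/m7.png

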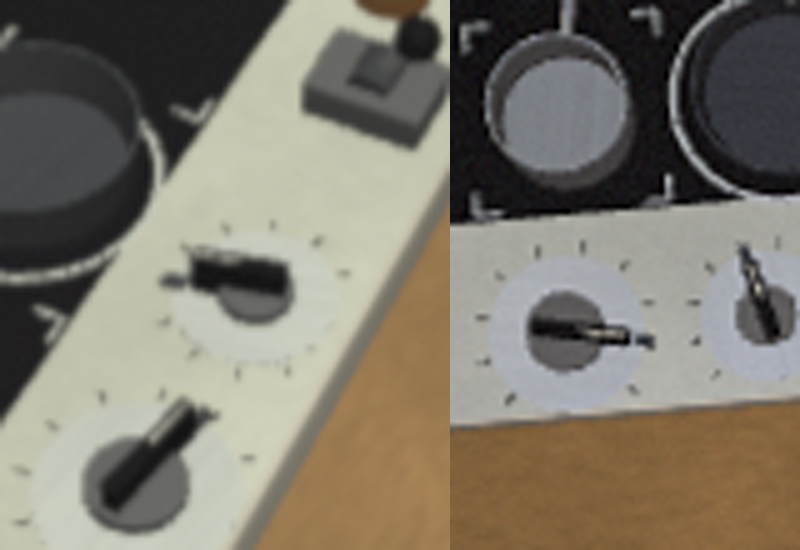

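Both pointers line up with their tabs. In the side crop, the timer tip at (190,255) meets its tab at (175,282), and the thermostat tip at (187,408) meets its tab at (207,412). The top crop agrees. Now I push the lever.

>>> {"api": "servo_tool", "payload": {
  "xyz": [
    [0,0,0.16],
    [0,0.005,0.32],
    [0,0.005,0.32],
    [-0.05,0.005,0.32],
    [-0.1,0.005,0.32],
    [-0.15,0.005,0.32],
    [-0.2,0.005,0.32],
    [-0.25,0.005,0.32],
    [-0.3,0.005,0.32],
    [-0.33,0.005,0.32]
  ],
  "dr": [
    [0,0,0],
    [0,0,0],
    [0,0,0],
    [0,0,0],
    [0,0,0],
    [0,0,0],
    [0,0,0],
    [0,0,0],
    [0,0,0],
    [0,0,0]
  ],
  "claw": [1,1,1,1,1,1,1,1,1,1]
}}

```text
time: 20.7
position: [472.2, -152.4, 99.1]
ee_rot: [3.141, -0.0, -3.091]
wrist_force: [-2.2, -0.4, 1.5]
gripper_width: 0.2
gripper_force: 0.8
```

>>> {"api": "servo_tool", "payload": {
  "xyz": [
    [-0.02,0,0],
    [-0.04,0,0],
    [-0.05,0,0],
    [-0.055,0,0],
    [-0.055,0,0],
    [-0.055,0,0]
  ],
  "dr": [
    [0,0,0],
    [0,0,0],
    [0,0,0],
    [0,0,0],
    [0,0,0],
    [0,0,0]
  ],
  "claw": [1,1,1,1,1,1]
}}

```text
time: 21.3
position: [479.6, -152.1, 99.2]
ee_rot: [3.142, 0.0, -3.091]
wrist_force: [-0.9, 0.5, -0.7]
gripper_width: -0.1
gripper_force: 0.5
```

```bash
python3 go.py
```

```text
t 21.3 pos [ 479.6 -152.1   99.2] yaw -177.1 q [-0.36 -0.2   1.96  0.    1.38 -1.98] F [-0.9  0.5 -0.7] w -0.1
```

>>> {"api": "servo_tool", "payload": {
  "xyz": [
    [-0.015,0,0],
    [-0.027,0,0],
    [-0.027,0,0],
    [-0.027,0,0]
  ],
  "dr": [
    [0,0,0],
    [0,0,0],
    [0,0,0],
    [0,0,0]
  ],
  "claw": [1,1,1,1]
}}

```text
time: 21.7
position: [482.0, -152.0, 98.9]
ee_rot: [3.141, -0.005, -3.091]
wrist_force: [-20.7, 0.1, 7.4]
gripper_width: -0.2
gripper_force: 10.9
```

>>> {"api": "servo_tool", "payload": {
  "xyz": [
    [0.1,0,0],
    [0.3,0,0],
    [0.45,0,-0.1],
    [0.5,0.2,-0.4],
    [0.5,0.5,-0.8],
    [0.5,0.8,-1],
    [0.5,0.8,-1],
    [0.5,0.8,-1]
  ],
  "dr": [
    [0,0,0],
    [0,0,0],
    [0,0,0],
    [0,0,0],
    [0,0,0],
    [0,0,0],
    [0,0,0],
    [0,0,0]
  ],
  "claw": [1,1,1,1,1,1,1,1]
}}

```text
time: 22.5
position: [403.5, -33.8, 252.9]
ee_rot: [-3.141, 0.006, -3.088]
wrist_force: [-0.4, -0.8, 0.5]
gripper_width: 0.3
gripper_force: 0.0
```

```bash
python3 go.py; python3 - <<'E'
from h import *
w=np.load("w.npz");R,o=w["R"],w["o"]
for n in("top","side"):
    f=eyes.grab_frame(n)[:,:,::-1]; cv2.imwrite(f"pics/{n}9.png",f)
    m=(f.max(2)<45).astype(np.uint8)
    for X in(-75,-115):   # ball position on / off
        u=proj(n,[*(np.array([X,-130])@R.T+o),112])[0]; v=u.round().astype(int); print(n,X,u.round(1),"dark frac",m[v[1]-2:v[1]+3,v[0]-2:v[0]+3].mean())
    v=proj(n,[*(np.array([-95,-130])@R.T+o),105])[0].astype(int); q=np.zeros_like(m); q[v[1]-12:v[1]+13,v[0]-12:v[0]+13]=1
    k,l,st,ce=cv2.connectedComponentsWithStats(m*q)
    print([(st[i][4],ce[i].round(1)) for i in range(1,k) if st[i][4]>5], [((ray(n,ce[[i]],112)[0,:2]-o)@R).round(1) for i in range(1,k) if st[i][4]>5])
    f=f.astype(int);c=proj(n,[620,-17,55])[0].astype(int); m=(np.abs(f-f[c[1],c[0]]).max(2)<12).astype(np.uint8); k,l,st,ce=cv2.connectedComponentsWithStats(m,connectivity=4)
    i=l[c[1],c[0]]; print("pan",st[i],ray(n,ce[[i]],55).round(1))
E
```

```text
t 22.5 pos [403.5 -33.8 252.9] yaw -176.9 q [-0.15 -0.51  1.94  0.    1.7  -1.77] F [-0.4 -0.8  0.5] w 0.3
top -75 [325.6 205.5] dark frac 0.88
top -115 [326.8 218.3] dark frac 0.0
[(np.int32(89), array([321.1, 209.1])), (np.int32(13), array([330.6, 220.5]))] [array([ -85.3, -115.1]), array([-122.9, -141. ])]
pan [266 158  31  32 772] [[619.4 -19.6  55. ]]
side -75 [294.6 172.6] dark frac 0.84
side -115 [308.3 177.5] dark frac 0.2
[(np.int32(100), array([309.3, 169.1])), (np.int32(45), array([293.5, 172.2]))] [array([-104.8, -159.9]), array([ -71.7, -130.4])]
pan [211 188  40  24 687] [[627.1 -27.2  55. ]]
```

The lever hit its stop, with the ball now at x ≈ −72 (on). The pan is unmoved and the arm is clear, so I'm handing in.

```bash
python3 -c "
from cell import hand_in
print(hand_in())"
```

```text
the job is handed in; nothing more can be done
None
```

I handed the job in at about 22.5 s: the skillet sits about 3 mm from the ring centre, both dial pointers line up with their tabs, and the power lever is on; no verdict was returned.

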